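Lock the bench polisher on

TASK

Set the polisher clamped in the swivel stand to run hands-free: squeeze its side trigger fully home, press the lock button beside the trigger fully in while the trigger is squeezed, then ease the trigger off, still pressing the button, so that the lock holds both of them in. Press the button firmly but do not force it, leave the other tools on the bench where they lie, and take the hand away.

Things in the scene. Friction and masses are not known exactly. Their poses are not given: they have to be found in the camera images.
- polisher: cordless straight polisher, grey plastic. Origin on its axis amid the grip; x along the axis to the felt wheel (away from the robot, high), z out of the grip's upper flat (a hand comes in against z), y left. Its z leans 21 to 29 degrees from vertical, towards the motor end. Grip x -46 to +46 mm, sides at y +17 and -17, z -28 to +18; trigger and button on the y -17 side, the other bare
- grip_top (a point): middle of the grip's upper flat (polisher z +18 mm). Beside the grip: motor 54 mm across at x -42 to -112, battery block 58 wide and 54 high to x -143, clamp collar 66 mm across at x +51 to +73. The collar has a rubber bush: the whole polisher gives along its z axis, 2.5 N per mm, up to 13 mm, and comes back. Grip, trigger and button are smooth (friction about 0.3)
- trigger_face (a point): middle of the trigger's outer face: black block 46 mm long (polisher's x), 26 high (z), standing 14 mm out of the grip's y -17 side. In the polisher's frame its face is at y -31, z +1 at rest (48 mm from the grip's bare far side) and at y -19 when squeezed home (36 mm)
- button_top (a point): middle of the top of the lock button: black cap 24 mm (polisher's x) by 25 (y) on a shoulder of the grip, at rest at x 0, y -30, z -17 in the polisher's frame, 5 mm below the trigger's lower edge; its outer 11.5 mm shows past the trigger. It is pushed along the polisher's -z; the tip of the finger that squeezes the trigger comes to stand over it
- trigger (a joint): how far the trigger is squeezed, m, along the polisher's +y: 0 released, 0.012 home; spring 2 N at rest, 4 N home. The button cannot go in unless this is past about 0.0095. When latched it stands at about 0.0055
- lock_button (a joint): how far the button is pressed, m, along the polisher's -z: 0 out, 0.0085 fully in; spring 3 N out, 5 N in, besides the fingers' rubbing on trigger and grip. If the trigger is let back to 0.0055 while the button is in past 0.0065, the catch holds both; if the button is let out first, nothing stays. Squeezing a latched trigger frees the button
- stand: the polisher's steel stand, fixed: origin under its post on the bench, foot plate 170 x 120 x 12 mm, post 28 mm across, two yoke arms at y +-40 mm, 22 wide, pivot 235 mm above the bench; the middle of the grip lies 62 mm from the pivot towards the motor end. The pivot is stiff and keeps the lean
- mandrel: ring mandrel, tapered steel rod with a wooden handle, 290 mm long, 29 mm thick, lying along its x axis (handle to -x); a bystander
- pliers: pliers with red handles, 170 x 72 x 12 mm, lying along x (jaws to +x); a bystander
- dapping_block: wooden block 60 x 60 x 35 mm; a bystander

How it is judged:
By the outcome, as a careful person would: the job done as asked, in the order asked, and still so for the second after the job is handed in, with the robot touching nothing.
It also fails if it takes over 51 s, if anything falls off the work surface, if the arm or the gripper's body presses on something with over 40 N, if the wrist force passes 120 N, or if a joint passes its speed limit or range.

ROBOT

A 7-joint arm with a two-finger parallel gripper is mounted at the origin on the work surface. World frame = base frame: x ahead of the robot, y to its left, z up, the work surface at z = 0. Lengths are in mm, angles in rad, forces in N, time in s.
With the tool pointing down it reaches from about 400 to 875 mm from the base axis. Payload 4.4 kg.
Tool frame: the origin (TCP) lies at the very end of the fingers, on their centre line; the grasp point (between the pads) lies 19 mm behind it; y points along the fingers, x is the direction in which the jaws open and shut, and the axes are right-handed (so a half turn about y gives the same grasp; the last joint's range is limited). The gripper opens to 85 mm and grips with 20 to 120 N. Pads are 22 mm wide; open, the fingers measure 114 mm over their backs; the gripper's body (76 mm by 85 mm) begins 54 mm behind the grasp point. The pads swing forward as they close: fully open they stand 13 mm farther back than shut.
Start: joints at [-1.402, 0.628, 0.038, 1.517, -0.027, 0.996, -0.02], TCP at [151.195, 632.185, 204.413] pointing down, gripper open.
Joint ranges: [-3.06, 3.06], [-0.37, 2.12], [-1.25, 1.32], [0.18, 2.47], [-1.1, 4.24], [0.23, 1.98], [-2.94, 2.94]. Speed limits (rad/s): [2.57, 2.57, 3.14, 3.14, 3.14, 3.14, 3.14].

INTERFACE

Orientations are given as [roll, pitch, yaw] about the fixed x, y, z axes, in that order (R = Rz(yaw) Ry(pitch) Rx(roll)).
In Python, from cell import readout, eyes, finish_job gives the robot as it stands. The module is installed in compiled form; this text tells all that it offers.
- The arm moves only by the tool apply_moves, never from a script. Its argument "commands" is a list that holds one entry, the list of rows, each a list of 6 numbers: the shift along the tool's x, y, z in units of 0.04 m (1.0 is 0.04 m), then the turn, a rotation vector about the tool's x, y, z in units of 5 degrees (1.0 is 5 degrees). A call has 1 to 8 rows; each row shifts and turns the pose as measured when the row begins, along the tool's axes as they then stand; what a row does not reach is not made up. A row lasts 1/12 s, in which the tool goes at most 41.7 mm and 7.16 degrees, less where a joint would pass 70% of its speed; a pose out of reach is approached as far as the arm can. A call with a number of a shift or a turn outside -1 to 1 is refused whole. A call with a gripper value outside its range is refused whole. "claw" is the finger opening in mm, from 0 to 85.4, set as the call begins (left out, the last holds). The fingers move at their own pace and stop on an object; the grip force is fixed at half the most. Time passes only in rows, so rows that do not move let the fingers close. It gives the time, the measured TCP pose, the force and the opening at its end, in the units of the state.
- readout.read_state(): the state, without advancing time (a new reading comes with each control period).
- eyes.get_image(name): name is "scene" or "top" or "wrist"; returns a dict with "image" (420x560x3 uint8, red, green, blue), "mtx" (3x3 intrinsics, pixels), "rvec" (rotation vector, rad) and "tvec" (3), from world to camera coordinates, as OpenCV has them. Camera axes: x right, y down, z forward; pixel columns grow to the right and rows downward; lengths in mm; the calibration is good to about 2 mm. A picture is of the moment at which its call begins. There is no depth.
- finish_job(): hands the job in, once; it reports no verdict.
The state is a dict: "clock": time; "qpos": joint angles; "qd": joint speeds; "tau": joint torques, N m; "eef_pos": TCP position; "tool_rot": TCP orientation; "force": force on the tool from outside, world axes, zero at the start; "torque": the same for the moment, N m; "width": finger opening in mm.
Only numpy, scipy, OpenCV 4.12 (cv2) and the standard library are available. Lean on these libraries where they do the work, as an engineer would, in place of code of your own. Each camera call takes 0.05 s, during which the arm holds its last target. There are 200 camera calls.

## Working session

There is one attempt and no reset: what is moved stays moved. The work goes in short steps, Python scripts to look and compute and a tool call to move; the robot and the scene stay as the last step left them, time stands still between calls to the robot, and variables do not carry over. Pictures are saved under pics/ and viewed, about 8 in all and at most 12, crops included, and the job is handed in when it is done.

Besides the shell and the picture viewer there is one more tool, called after "Call:" as name(argument=value, ...), one argument or row to a line, values as JSON. apply_moves: Moves the arm, as the interface text tells. Shifts and turns lie within -1 to 1; 1 stands for 0.04 m of shift or 5 degrees of turn. Its arguments: {"type":"object","properties":{"commands":{"type":"array"},"claw":{"type":"number"}},"required":["commands"]}

```bash
mkdir -p pics; ls; python3 - <<'E'
from cell import readout, eyes
import cv2,pickle
print(readout.read_state())
d={}
for n in("scene","top","wrist"):
    r=eyes.get_image(n);d[n]=r
    cv2.imwrite(f"pics/a_{n}.png",r["image"][:,:,::-1])
    print(n,r["mtx"].tolist(),r["rvec"],r["tvec"])
pickle.dump(d,open("a.pkl","wb"))
E
```

```text
pics
{'clock': 0.0, 'qpos': array([-1.40181565,  0.62931532,  0.03844998,  1.51837378, -0.02702152,
        0.99630168, -0.01999562]), 'qd': array([-0.00045382,  0.00024839, -0.0003229 , -0.00174372,  0.00149812,
        0.00084251,  0.00050041]), 'tau': array([-2.33393957e-04, -5.63404548e+01,  1.22647025e+00, -1.93444133e+01,
        1.10501511e-02,  1.04936783e-02,  6.30084699e-06]), 'eef_pos': array([151.02231764, 631.51600701, 203.50739829]), 'tool_rot': array([-1.57080639,  0.00188007,  1.33600168]), 'force': array([-0.84327159,  0.22379371, -0.56549704]), 'torque': array([ 0.01670709,  0.00369915, -0.00426752]), 'width': 85.38546716989575}
scene [[405.8246645151114, 0.0, 282.11728014664925], [0.0, 405.8246645151114, 216.25069544061043], [0.0, 0.0, 1.0]] [ 2.26405749  1.2482657  -0.38829973] [-363.65510784 -313.60601593 1355.42951702]
top [[533.1859034598046, 0.0, 276.1040659380047], [0.0, 533.1859034598046, 213.8815162771875], [0.0, 0.0, 1.0]] [ 2.18538326 -2.18793542  0.02340977] [  46.81718387  619.42514937 1171.98030914]
wrist [[298.39208499378014, 0.0, 279.867709383966], [0.0, 298.39208499378014, 209.44800794739422], [0.0, 0.0, 1.0]] [-2.28417231 -1.80300797 -0.25054971] [-648.27710021  -35.10941592  380.59054203]
```

```bash
python3 - <<'E'
import cv2,numpy as np
a=cv2.imread("pics/a_scene.png");b=cv2.imread("pics/a_top.png")
cv2.imwrite("pics/v1.png",cv2.resize(a,(800,600)));cv2.imwrite("pics/v2.png",cv2.resize(b,(800,600)))
E
```

```text
(no output)
```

View pics/v1.png

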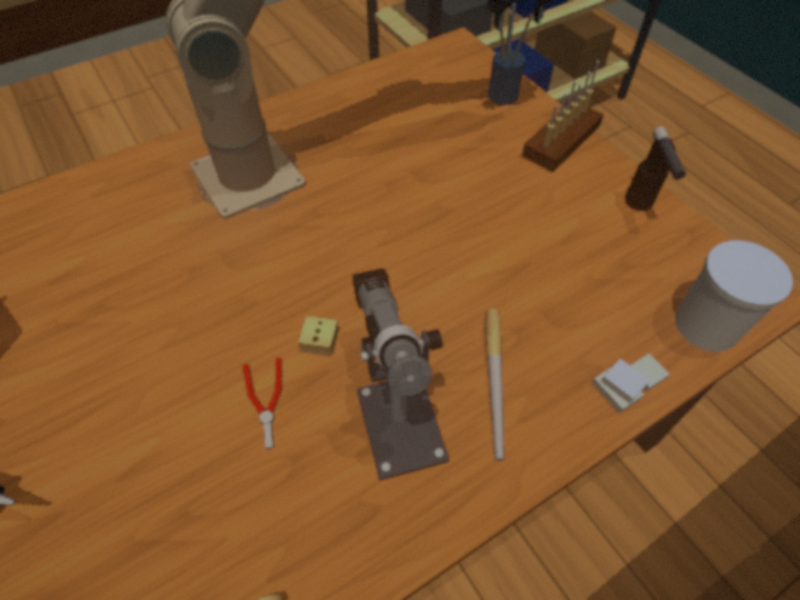

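View pics/v2.png

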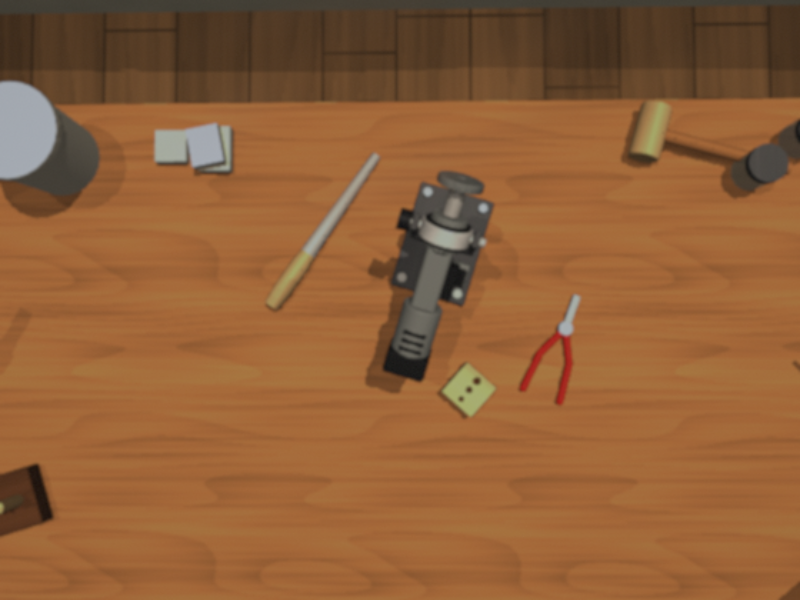

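```bash
python3 - <<'E'
import cv2,numpy as np
a=cv2.imread("pics/a_scene.png");b=cv2.imread("pics/a_top.png")
k=4
A=cv2.resize(a[180:330,235:325],None,fx=k,fy=k,interpolation=cv2.INTER_CUBIC)
B=cv2.resize(b[115:265,260:360],None,fx=k,fy=k,interpolation=cv2.INTER_CUBIC)
im=cv2.convertScaleAbs(np.hstack([A,B]),alpha=1.8,beta=10)
cv2.imwrite("pics/v3.png",im);print(im.shape)
E
```

```text
(600, 760, 3)
```

View pics/v3.png

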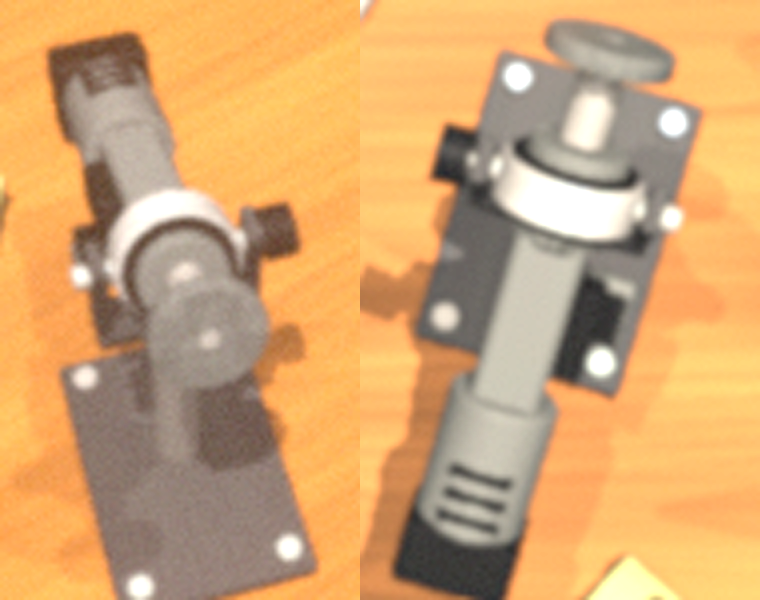

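```bash
cat > h.py <<'E'
import cv2,numpy as np,pickle
def cam(r):
    R=cv2.Rodrigues(np.array(r["rvec"]))[0];t=np.array(r["tvec"]).ravel();return np.array(r["mtx"]),R,t
def ray(r,uv):
    K,R,t=cam(r);d=R.T@np.linalg.inv(K)@np.array([uv[0],uv[1],1.]);return -R.T@t,d
def plane(r,uv,z):
    c,d=ray(r,uv);return c+d*(z-c[2])/d[2]
def tri(r1,u1,r2,u2):
    P=[]
    for r in(r1,r2):
        K,R,t=cam(r);P.append(K@np.c_[R,t])
    X=cv2.triangulatePoints(P[0],P[1],np.array(u1,float).reshape(2,1),np.array(u2,float).reshape(2,1)).ravel();return X[:3]/X[3]
def proj(r,X):
    K,R,t=cam(r);return cv2.projectPoints(np.array(X,float).reshape(-1,3),np.array(r["rvec"]),np.array(r["tvec"]),K,None)[0].reshape(-1,2)
E
cat > m1.py <<'E'
from h import *
d=pickle.load(open("a.pkl","rb"));S,T=d["scene"],d["top"]
s=lambda u,v:(235+u/4-.4,180+v/4-.4)
t=lambda u,v:(260+(u-360)/4-.4,115+v/4-.4)
print("plate")
c=[plane(T,t(*p),12) for p in((505,52),(702,110),(615,395),(418,328))]
c=np.array(c);print(c.round(1),c.mean(0));
for a,b in((3,0),(2,1),(1,0),(2,3)):
    v=c[b]-c[a];print(np.hypot(*v[:2]),np.degrees(np.arctan2(v[1],v[0])))
print("bolts top",[plane(T,t(*p),14).round(1) for p in((517,76),(673,122),(600,362),(445,317))])
print("bolts scene",[plane(S,s(*p),14).round(1) for p in((85,377),(289,547),(140,587))])
L=tri(S,s(138,35),T,t(395,575));Rr=tri(S,s(50,50),T,t(502,600));print("batt",L,Rr,(L+Rr)/2,np.linalg.norm(L-Rr))
E
python3 m1.py
```

```text
plate
[[ 813.4    1.7   12. ]
 [ 780.1 -108.3   12. ]
 [ 620.6  -59.    12. ]
 [ 658.3   50.6   12. ]] [718.09103913 -28.76737383  12.        ]
162.6966067477404 -17.497209611913174
166.93318053898514 -17.180352547282023
114.97598836740092 73.14691442716406
115.92921501975457 71.04886531998017
bolts top [array([799.4,  -5. ,  14. ]), array([773.1, -91.9,  14. ]), array([638.9, -50.7,  14. ]), array([664.2,  35.5,  14. ])]
bolts scene [array([638.1, -51.1,  14. ]), array([798.6,  -5. ,  14. ]), array([772.3, -92. ,  14. ])]
batt [526.97012057  58.22749333 167.41941053] [515.00498429   6.03678737 175.52555579] [520.98755243  32.13214035 171.47248316] 54.154813879901184
```

```bash
cat >> m1.py <<'E'
print("---")
print("pin",tri(S,s(82,275),T,t(672,217)),"knob",tri(S,s(275,228),T,t(455,153)))
for p in((672,217),(478,165),(455,153),(572,190)): print(p,plane(T,t(*p),235))
yaw=np.radians(-16.9)
def frame(lean,piv):
    a=np.radians(lean);cy,sy=np.cos(yaw),np.sin(yaw)
    x=np.array([np.cos(a)*cy,np.cos(a)*sy,np.sin(a)]);y=np.array([-sy,cy,0]);z=np.cross(x,y)
    return np.c_[x,y,z],np.array(piv)-62*x
for off in(0,-5,-10):
  pv=np.array([718.9,-28,235])+off*np.array([np.cos(yaw),np.sin(yaw),0])
  R,O=frame(25,pv)
  P={"battL":(-143,29,27),"battR":(-143,-29,27),"trigTopOut":(0,-31,14),"trigFar":(23,-31,14),"trigNear":(-23,-31,14),"gripTopL":(0,17,18),"gripTopR":(0,-17,18),"grN":(-42,17,18),"grF":(46,-17,18),"colTopN":(51,0,33),"colTopF":(73,0,33),"colL":(51,33,0),"colR":(51,-33,0)}
  print(off,O)
  for k,p in P.items():
    X=O+R@np.array(p,float);a=proj(S,X)[0];b=proj(T,X)[0]
    print(k,((a-[235,180]+.4)*4).round(),((b-[260,115]+.4)*4+[360,0]).round())
E
python3 m1.py|sed -n '/---/,$p'
```

```text
---
pin [690.9310337  -70.42885774 236.60055318] knob [720.11943623  27.1209805  236.92509771]
(672, 217) [691.01911264 -70.80788854 235.        ]
(478, 165) [715.11951087  17.0832295  235.        ]
(455, 153) [720.6593857   27.53861368 235.        ]
(572, 190) [703.51154374 -25.57609764 235.        ]
0 [665.13560868 -11.66512897 208.79766777]
battL [144.  43.] [395. 550.]
battR [49. 64.] [511. 585.]
trigTopOut [ 95. 205.] [602. 309.]
trigFar [103. 228.] [616. 263.]
trigNear [ 87. 184.] [588. 354.]
gripTopL [183. 179.] [501. 282.]
gripTopR [120. 193.] [572. 303.]
grN [164. 141.] [477. 363.]
grF [139. 240.] [600. 211.]
colTopN [170. 212.] [564. 199.]
colTopF [181. 236.] [578. 152.]
colL [241. 252.] [501. 158.]
colR [114. 282.] [640. 199.]
-5 [660.35154076 -10.211618   208.79766777]
battL [142.  37.] [392. 560.]
battR [47. 57.] [508. 595.]
trigTopOut [ 93. 198.] [599. 319.]
trigFar [101. 220.] [613. 274.]
trigNear [ 85. 176.] [584. 364.]
gripTopL [180. 171.] [497. 292.]
gripTopR [118. 185.] [569. 313.]
grN [162. 134.] [474. 374.]
grF [136. 231.] [597. 221.]
colTopN [168. 204.] [561. 210.]
colTopF [178. 227.] [575. 163.]
colL [238. 243.] [498. 169.]
colR [112. 273.] [637. 210.]
-10 [655.56747284  -8.75810703 208.79766777]
battL [140.  31.] [389. 570.]
battR [45. 51.] [505. 605.]
trigTopOut [ 90. 190.] [595. 330.]
trigFar [ 99. 212.] [610. 284.]
trigNear [ 82. 169.] [581. 374.]
gripTopL [178. 164.] [494. 303.]
gripTopR [115. 178.] [565. 324.]
grN [160. 126.] [470. 384.]
grF [134. 223.] [594. 232.]
colTopN [165. 196.] [558. 220.]
colTopF [175. 219.] [572. 174.]
colL [235. 235.] [495. 179.]
colR [110. 265.] [634. 220.]
```

Call:
apply_moves(
  commands=[
    [[0,-1,0,0,0,0],[0,-1,0,0,0,0],[-0.4,-0.8,-0.4,0,0,0],[-0.65,-0.2,-0.75,0,0,0],[-0.65,0,-0.75,0,0,0],[-0.65,0,-0.75,0,0,0],[-0.65,0,-0.75,0,0,0],[-0.65,0,-0.75,0,0,0]],
  ],
)

```text
clock: 0.82
eef_pos: [273.8, 452.3, 324.7]
tool_rot: [-1.566, 0.005, 1.356]
force: [1.2, 1.0, -0.1]
width: 85.5
```

```bash
python3 - <<'E'
from h import *
from scipy.spatial.transform import Rotation as Ro
r=pickle.load(open("a.pkl","rb"))["wrist"]
K,R,t=cam(r)
W=Ro.from_euler("xyz",[-1.57080639,0.00188007,1.33600168]).as_matrix()
p=np.array([151.02,631.5,203.5])
print("cam in tool",W.T@(-R.T@t-p));print("cam axes in tool (cols x,y,z)\n",W.T@R.T)
E
```

```text
cam in tool [  -0.35959236 -170.28514677   71.24772601]
cam axes in tool (cols x,y,z)
 [[ 9.99999700e-01  2.60947317e-04 -7.28799237e-04]
 [ 7.72506320e-04 -2.75882122e-01  9.61191166e-01]
 [ 4.97575759e-05 -9.61191441e-01 -2.75882241e-01]]
```

Call:
apply_moves(
  commands=[
    [[-0.65,0,-0.75,0,0,0],[-0.65,0,-0.75,0,0,0],[-0.65,0,-0.75,0,0,0],[-0.65,0,-0.75,0,0,0],[-0.65,0,-0.75,0,0,0],[-0.65,-0.1,-0.75,0,0,0],[-0.65,-0.1,-0.75,0,0,0],[-0.65,-0.1,-0.75,0,0,0]],
  ],
)

```text
clock: 1.48
eef_pos: [468.6, 182.9, 336.3]
tool_rot: [-1.564, 0.006, 1.358]
force: [0.8, 0.5, -0.4]
width: 85.3
```

Call:
apply_moves(
  commands=[
    [[-0.65,-0.1,-0.75,0,0,0],[-0.65,-0.1,-0.75,0,0,0],[-0.5,0,-0.5,-1,0,0],[-0.3,0,-0.2,-1,0.3,0],[0,0,0,-1,0.5,0],[0,0,0,-1,0,0],[0,0,0,0,0,0]],
  ],
)

```text
clock: 2.07
eef_pos: [545.0, 60.1, 343.7]
tool_rot: [-1.93, -0.002, 1.263]
force: [-1.1, -0.0, -0.2]
width: 85.5
```

Call:
apply_moves(
  commands=[
    [[-0.4,0.27,-0.73,-0.5,0,0],[-0.4,0.27,-0.73,-0.4,0,0],[0,0,0,0,0,0],[0,0,0,0,0,0]],
  ],
)

```text
clock: 2.4
eef_pos: [595.8, 12.1, 345.8]
tool_rot: [-2.006, -0.002, 1.27]
force: [-0.4, 0.6, 0.3]
width: 85.5
```

```bash
python3 - <<'E'
from cell import readout, eyes
import cv2,pickle
s=readout.read_state();print(s["eef_pos"],s["tool_rot"],s["force"])
r=eyes.get_image("wrist");pickle.dump(r,open("w1.pkl","wb"))
cv2.imwrite("pics/w1.png",cv2.resize(cv2.convertScaleAbs(r["image"][:,:,::-1],alpha=1.6),(800,600),interpolation=cv2.INTER_CUBIC))
E
```

```text
[595.80613661  12.10494344 345.79298563] [-2.00613330e+00 -1.91179320e-03  1.27011433e+00] [-0.35436207  0.60006649  0.31158212]
```

View pics/w1.png

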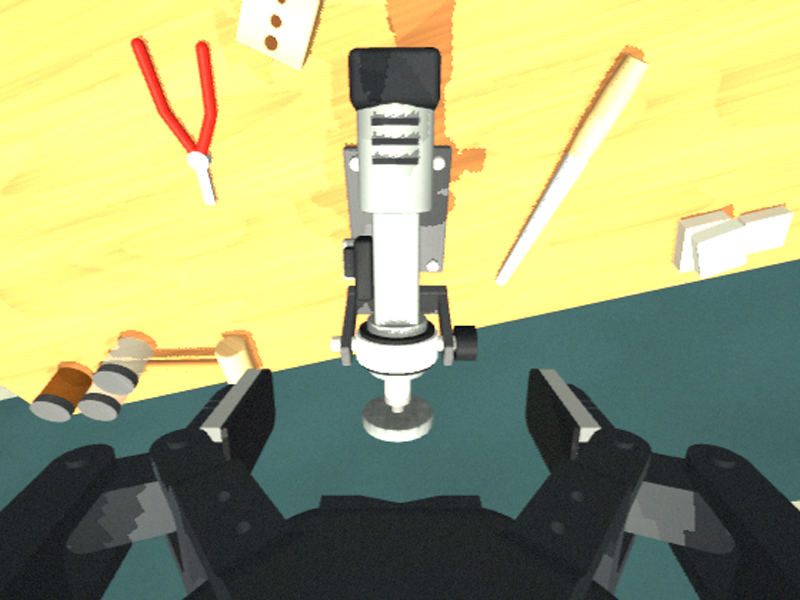

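```bash
cat > m2.py <<'E'
from h import *
d=pickle.load(open("a.pkl","rb"));S,T=d["scene"],d["top"];W=pickle.load(open("w1.pkl","rb"))
s=lambda u,v:(235+u/4-.4,180+v/4-.4)
t=lambda u,v:(260+(u-360)/4-.4,115+v/4-.4)
w=lambda u,v:(u*.7-.15,v*.7-.15)
def ntri(obs):
    A=[];b=[]
    for r,uv in obs:
        c,dd=ray(r,uv);dd/=np.linalg.norm(dd);M=np.eye(3)-np.outer(dd,dd);A.append(M);b.append(M@c)
    X=np.linalg.lstsq(np.vstack(A),np.hstack(b),rcond=None)[0]
    return X,[np.linalg.norm(M@X-bb).round(1) for M,bb in zip(A,b)]
P={}
for k,o in {"pin":[(S,s(82,275)),(T,t(672,217)),(W,w(337,344))],"knob":[(S,s(275,228)),(T,t(455,153)),(W,w(465,343))],
 "bL":[(S,s(138,35)),(T,t(395,575)),(W,w(440,48))],"bR":[(S,s(50,50)),(T,t(502,600)),(W,w(350,48))],
 "bL2":[(T,t(395,575)),(W,w(440,48))],"bR2":[(T,t(502,600)),(W,w(350,48))],
 "gmL":[(T,t(475,400)),(W,w(417,213))],"gmR":[(T,t(545,412)),(W,w(373,213))],
 "trF":[(T,t(612,285)),(W,w(358,300))],
 "bolt":[(T,t(600,362)),(W,w(350,246))],
 "bolt3":[(T,t(445,317)),(W,w(432,266))],"bolt4":[(T,t(600,362)),(W,w(438,164))]}.items():
    P[k],e=ntri(o);print(k,P[k].round(1),e)
E
python3 m2.py
```

```text
pin [690.7 -70.4 236. ] [np.float64(0.6), np.float64(0.3), np.float64(0.4)]
knob [719.9  27.3 236. ] [np.float64(0.7), np.float64(0.7), np.float64(0.3)]
bL [526.7  58.9 166.6] [np.float64(1.1), np.float64(1.4), np.float64(0.5)]
bR [511.9   6.6 170.5] [np.float64(1.2), np.float64(2.9), np.float64(2.7)]
bL2 [526.5  58.4 165.8] [np.float64(0.9), np.float64(0.9)]
bR2 [512.9   4.5 151.2] [np.float64(1.5), np.float64(1.5)]
gmL [609.3  19.1 210.9] [np.float64(0.5), np.float64(0.5)]
gmR [604.5 -12.7 202. ] [np.float64(1.5), np.float64(1.5)]
trF [661.7 -43.6 222.8] [np.float64(0.8), np.float64(0.8)]
bolt [627.9 -39.2 198.6] [np.float64(0.9), np.float64(0.9)]
bolt3 [645.1  26.3 228. ] [np.float64(6.1), np.float64(6.1)]
bolt4 [631.3  -4.1 101. ] [np.float64(41.6), np.float64(41.6)]
```

```bash
cat > m3.py <<'E'
from m2 import *
def frame(lean,yawd,piv):
    a=np.radians(lean);y0=np.radians(yawd);cy,sy=np.cos(y0),np.sin(y0)
    x=np.array([np.cos(a)*cy,np.cos(a)*sy,np.sin(a)]);y=np.array([-sy,cy,0]);return np.c_[x,y,np.cross(x,y)],np.array(piv)-62*x
print("----")
for lean in(25.6,26.6,27.6):
  R,O=frame(lean,-16.9,(705,-23.8,235.5));print(lean,O)
  for k,p in {"bL":(-143,29,27),"bR":(-143,-29,27),"trF":(23,-31,14),"trN":(-23,-31,14),"btnN":(-12,-42.5,-17),"btnF":(12,-42.5,-17),"gmL":(-42,17,18),"gmR":(-42,-17,18),"gcL":(46,17,18),"gcR":(46,-17,18),"colR":(62,-33,0),"colL":(62,33,0),"colN":(51,0,33)}.items():
    X=O+R@np.array(p,float);b=proj(T,X)[0];print(k,((proj(W,X)[0]+.15)/.7).round(),((b-[260,115]+.4)*4+[360,0]).round())
E
python3 m3.py|sed -n '/----/,$p'
```

```text
----
25.6 [651.50109207  -7.54578899 208.71068357]
bL [443.  47.] [387. 578.]
bR [349.  47.] [503. 613.]
trF [356. 302.] [607. 294.]
trN [354. 240.] [579. 383.]
btnN [344. 249.] [614. 346.]
btnF [345. 278.] [628. 300.]
gmL [421. 213.] [468. 393.]
gmR [373. 213.] [538. 414.]
gcL [421. 332.] [519. 220.]
gcR [375. 333.] [591. 242.]
colR [357. 344.] [638. 207.]
colL [439. 343.] [498. 166.]
colN [398. 346.] [555. 231.]
26.6 [651.95658696  -7.68417892 207.73893655]
bL [442.  48.] [388. 575.]
bR [349.  48.] [503. 610.]
trF [356. 301.] [607. 294.]
trN [354. 240.] [579. 382.]
btnN [345. 249.] [614. 344.]
btnF [346. 279.] [629. 299.]
gmL [421. 213.] [468. 392.]
gmR [373. 213.] [538. 413.]
gcL [421. 332.] [518. 220.]
gcR [375. 332.] [591. 242.]
colR [357. 344.] [638. 207.]
colL [439. 343.] [498. 166.]
colN [398. 345.] [554. 232.]
27.6 [652.42823938  -7.82747788 206.77564582]
bL [442.  49.] [389. 573.]
bR [350.  49.] [504. 608.]
trF [356. 301.] [607. 294.]
trN [355. 239.] [579. 382.]
btnN [345. 249.] [615. 343.]
btnF [346. 279.] [629. 298.]
gmL [421. 212.] [469. 391.]
gmR [373. 212.] [538. 412.]
gcL [421. 331.] [518. 221.]
gcR [375. 332.] [591. 242.]
colR [357. 344.] [638. 207.]
colL [439. 343.] [498. 166.]
colN [398. 344.] [554. 233.]
```

```bash
cat > go.py <<'E'
import sys,numpy as np
from cell import readout
from scipy.spatial.transform import Rotation as Ro
LEAN,YAW=26.2,-16.9
a,y0=np.radians(LEAN),np.radians(YAW);cy,sy=np.cos(y0),np.sin(y0)
x=np.array([np.cos(a)*cy,np.cos(a)*sy,np.sin(a)]);y=np.array([-sy,cy,0]);P=np.c_[x,y,np.cross(x,y)]
O=np.array([705,-23.8,235.5])-62*x
G=np.c_[P[:,1],-P[:,2],-P[:,0]]
s=readout.read_state();R=Ro.from_euler("xyz",s["tool_rot"]).as_matrix();p=s["eef_pos"]
print("clk",round(s["clock"],2),"pol pos",(P.T@(p-O)).round(2),"pol force",(P.T@s["force"]).round(2),"torque",(P.T@s["torque"]).round(2),"w",round(s["width"],2))
if len(sys.argv)>1:
    t=O+P@np.array([float(v) for v in sys.argv[1:4]])
    print("shift units",(R.T@(t-p)/40).round(3),"turn units",(Ro.from_matrix(R.T@G).as_rotvec(True)/5).round(3))
E
python3 go.py 0 -1 60
```

```text
clk 2.45 pol pos [  8.04   2.35 149.78] pol force [ 0.66 -0.14  0.1 ] torque [0.04 0.43 0.03] w 85.28
shift units [-0.082  2.248  0.153] turn units [-0.241 -0.071 -0.012]
```

Call:
apply_moves(
  commands=[
    [[-0.04,0.7,0.08,-0.24,-0.07,0],[-0.04,0.7,0.08,0,0,0],[0,0.7,0,0,0,0],[0,0.1,0,0,0,0],[0,0,0,0,0,0]],
  ],
  claw=72,
)

```text
clock: 2.87
eef_pos: [630.1, 3.5, 264.1]
tool_rot: [-2.029, -0.003, 1.28]
force: [-0.6, 0.8, -0.0]
width: 71.8
```

```bash
python3 go.py 0 -1 -12; python3 - <<'E'
from cell import eyes
import cv2,pickle
r=eyes.get_image("wrist");pickle.dump(r,open("w2.pkl","wb"))
cv2.imwrite("pics/w2.png",cv2.resize(cv2.convertScaleAbs(r["image"][:,:,::-1],alpha=2),(800,600),interpolation=cv2.INTER_CUBIC))
E
```

```text
clk 2.87 pol pos [ 3.17  4.39 60.78] pol force [-0.75  0.61  0.32] torque [0.   0.46 0.02] w 71.83
shift units [-0.144  1.819  0.081] turn units [0.009 0.03  0.057]
```

View pics/w2.png

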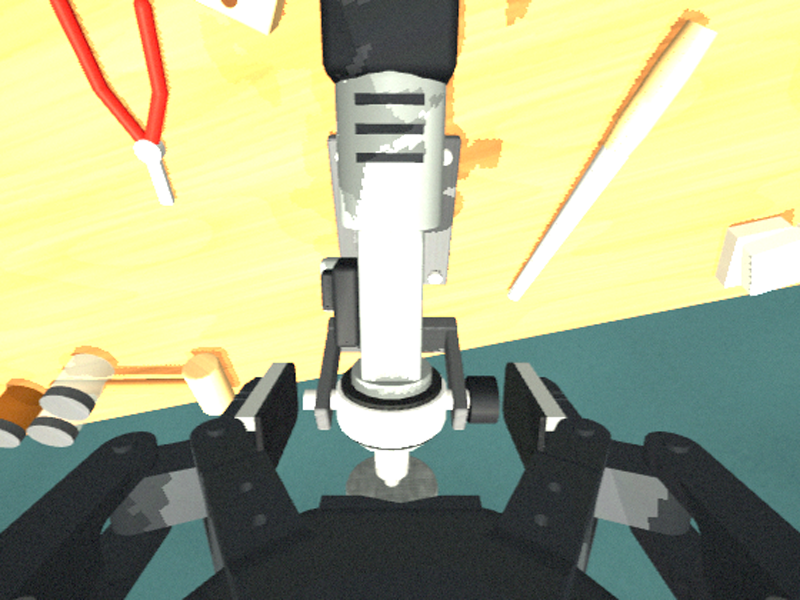

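```bash
cat > m4.py <<'E'
from m3 import *
W2=pickle.load(open("w2.pkl","rb"))
print("====")
for lean in(25,27):
  R,O=frame(lean,-16.9,(705,-23.8,235.5))
  for k,p in {"trF":(23,-31,14),"trN":(-23,-31,14),"btnN":(-12,-42.5,-17),"btnF":(12,-42.5,-17),"gmL":(-42,17,18),"gmR":(-42,-17,18),"g0L":(0,17,18),"g0R":(0,-17,18),"gcL":(46,17,18),"gcR":(46,-17,18),"colL":(51,33,0),"colR":(51,-33,0)}.items():
    X=O+R@np.array(p,float);print(k,((proj(W2,X)[0]+.15)/.7).round(1))
g=cv2.GaussianBlur(W2["image"].astype(float).mean(2),(1,1),0)
for v in(170,190,210,240): print(v,[int(q) for q in g[v,225:310]])
E
python3 m4.py|sed -n '/====/,$p'
```

```text
====
trF [336.  349.8]
trN [332.3 267.6]
btnN [321.4 273.9]
btnF [323.4 312.3]
gmL [426.8 232. ]
gmR [357.8 231.8]
g0L [425.  312.5]
g0R [359.9 312.4]
gcL [423.3 391. ]
gcR [362. 391.]
colL [448.2 383.4]
colR [337.8 383.3]
trF [336.3 348. ]
trN [333.1 265.5]
btnN [322.2 273.9]
btnF [323.9 312.3]
gmL [426.3 229.8]
gmR [358.4 229.6]
g0L [424.8 310.1]
g0R [360.2 310. ]
gcL [423.3 389.5]
gcR [362.  389.4]
colL [448.1 383.1]
colR [337.9 383. ]
170 [146, 144, 145, 144, 142, 143, 143, 144, 143, 145, 148, 124, 98, 95, 98, 98, 98, 98, 98, 98, 98, 96, 98, 96, 91, 100, 133, 152, 161, 169, 177, 183, 184, 185, 187, 186, 186, 186, 187, 185, 186, 186, 185, 187, 186, 186, 187, 187, 187, 188, 188, 187, 187, 187, 188, 186, 187, 187, 187, 187, 188, 190, 189, 190, 187, 184, 177, 166, 154, 145, 122, 91, 101, 111, 109, 107, 107, 109, 109, 107, 105, 105, 107, 105, 105]
190 [93, 31, 19, 10, 14, 19, 15, 25, 32, 38, 42, 40, 45, 42, 46, 44, 46, 47, 49, 50, 51, 53, 45, 35, 30, 53, 113, 144, 156, 163, 173, 183, 190, 190, 189, 189, 188, 191, 189, 189, 190, 190, 189, 189, 190, 189, 191, 191, 190, 189, 190, 189, 18
[... 252 characters left out ...]
 52, 46, 36, 32, 85, 135, 151, 162, 170, 181, 188, 192, 190, 192, 191, 190, 191, 193, 192, 193, 192, 194, 193, 192, 193, 192, 192, 192, 194, 195, 193, 192, 191, 192, 192, 192, 192, 190, 191, 191, 189, 188, 189, 181, 170, 159, 148, 130, 108, 151, 169, 170, 173, 174, 173, 173, 173, 172, 172, 170, 171, 173, 175]
240 [161, 162, 111, 44, 45, 44, 44, 44, 42, 37, 39, 49, 60, 62, 62, 62, 61, 61, 62, 60, 59, 60, 61, 46, 38, 32, 41, 96, 140, 155, 164, 177, 191, 195, 196, 195, 196, 196, 195, 194, 196, 196, 196, 195, 196, 195, 194, 194, 195, 194, 195, 193, 193, 193, 195, 192, 191, 193, 192, 189, 192, 191, 188, 191, 187, 178, 166, 154, 144, 114, 71, 53, 54, 56, 53, 51, 52, 53, 54, 55, 52, 54, 55, 55, 53]
```

Call:
apply_moves(
  commands=[
    [[-0.1,0.5,0.04,0,0,0.05],[-0.08,0.5,0.04,0,0,0],[0,0.1,0,0,0,0],[0,0,0,0,0,0]],
  ],
)

```text
clock: 3.25
eef_pos: [647.0, -4.5, 229.3]
tool_rot: [-2.036, -0.005, 1.283]
force: [-0.3, 0.5, 0.2]
width: 72.0
```

```bash
python3 go.py 0 -1.7 -12
```

```text
clk 3.25 pol pos [ 4.41  1.57 21.4 ] pol force [-0.32  0.36  0.39] torque [-0.02  0.41 -0.06] w 71.99
shift units [-0.087  0.834  0.117] turn units [0.089 0.045 0.085]
```

Call:
apply_moves(
  commands=[
    [[-0.08,0,0.1,0.08,0.05,0.08],[-0.02,0.3,0.05,0,0,0],[-0.02,0.25,0.03,0,0,0],[0,0,0,0,0,0]],
  ],
)

```text
clock: 3.58
eef_pos: [650.3, -8.0, 212.0]
tool_rot: [-2.035, -0.005, 1.277]
force: [-0.4, -0.0, 0.3]
width: 72.0
```

```bash
python3 go.py 0 -1.7 -12
```

```text
clk 3.58 pol pos [ 0.52 -0.81  4.09] pol force [-0.18 -0.13  0.45] torque [-0.06  0.5   0.03] w 71.96
shift units [-0.024  0.402  0.016] turn units [ 0.075 -0.013  0.054]
```

Call:
apply_moves(
  commands=[
    [[-0.02,0.2,0.02,0.07,0,0.05],[-0.02,0.18,0.02,0,0,0],[0,0.03,0,0,0,0],[0,0,0,0,0,0]],
  ],
)

```text
clock: 3.92
eef_pos: [656.6, -10.7, 197.5]
tool_rot: [-2.03, -0.002, 1.275]
force: [-0.6, -0.5, -0.1]
width: 72.1
```

```bash
python3 go.py 0 -1.7 -12
```

```text
clk 3.92 pol pos [  0.2   -1.53 -11.95] pol force [-0.39 -0.66  0.08] torque [-0.05  0.5  -0.02] w 72.11
shift units [-0.004  0.001  0.005] turn units [ 0.023 -0.014  0.017]
```

Call:
apply_moves(
  commands=[
    [[0,0,0,0,0,0],[0,0,0,0,0,0],[0,0,0,0,0,0],[0,0,0,0,0,0]],
  ],
  claw=46,
)

```text
clock: 4.25
eef_pos: [656.6, -10.8, 197.7]
tool_rot: [-2.03, -0.002, 1.275]
force: [-0.4, 0.2, 0.3]
width: 46.0
```

```bash
python3 go.py 0 -1.7 -12; python3 - <<'E'
from cell import eyes
import cv2,pickle
r=eyes.get_image("wrist")
cv2.imwrite("pics/w3.png",cv2.resize(cv2.convertScaleAbs(r["image"][:,:,::-1],alpha=2)[150:410,150:430],(800,743),interpolation=cv2.INTER_CUBIC)[:600])
E
```

```text
clk 4.25 pol pos [  0.36  -1.66 -11.81] pol force [-0.26  0.06  0.43] torque [0.02 0.48 0.  ] w 45.98
shift units [-0.001  0.005  0.009] turn units [ 0.023 -0.017  0.015]
```

View pics/w3.png

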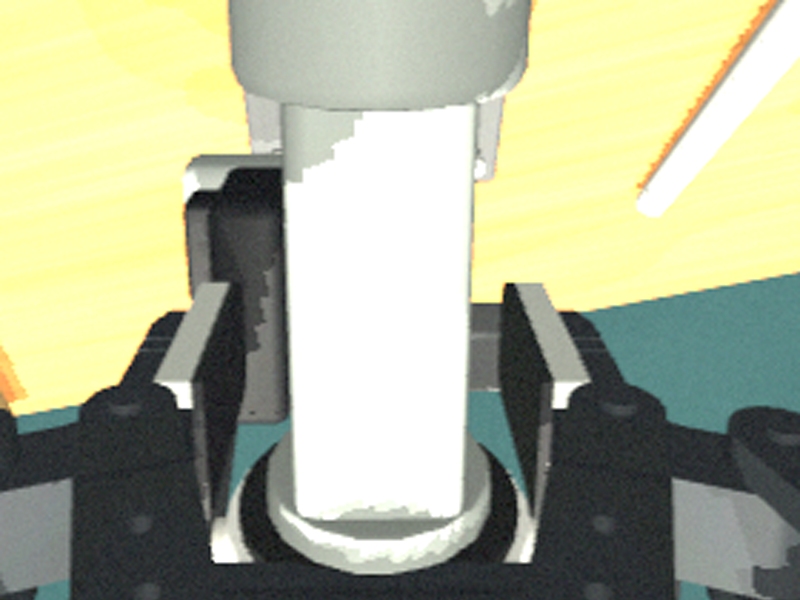

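Call:
apply_moves(
  commands=[
    [[0,0,0,0,0,0],[0,0,0,0,0,0],[0,0,0,0,0,0]],
  ],
  claw=40,
)

```text
clock: 4.55
eef_pos: [656.7, -10.7, 198.1]
tool_rot: [-2.031, -0.002, 1.275]
force: [-0.3, -0.1, 0.2]
width: 39.9
```

```bash
python3 go.py 0 -1.7 -12
```

```text
clk 4.55 pol pos [  0.6   -1.56 -11.44] pol force [-0.08 -0.2   0.3 ] torque [ 0.01  0.45 -0.01] w 39.92
shift units [-0.003  0.014  0.015] turn units [ 0.029 -0.018  0.019]
```

Call:
apply_moves(
  commands=[
    [[0,0,0,0,0,0],[0,0,0,0,0,0],[0,0,0,0,0,0]],
  ],
  claw=37.5,
)

```text
clock: 4.8
eef_pos: [656.7, -10.7, 198.2]
tool_rot: [-2.031, -0.002, 1.275]
force: [-0.0, 0.5, -0.3]
width: 37.4
```

```bash
python3 go.py 0 -1.7 -12
```

```text
clk 4.8 pol pos [  0.63  -1.51 -11.37] pol force [-0.27  0.48 -0.17] torque [ 0.05  0.52 -0.02] w 37.36
shift units [-0.005  0.016  0.016] turn units [ 0.03  -0.018  0.02 ]
```

```bash
python3 - <<'E'
from cell import eyes
import cv2,numpy as np
o=[]
for n,c in(("wrist",(190,330,200,370)),("top",(175,215,285,330)),("scene",(200,255,235,290))):
    r=eyes.get_image(n)["image"][:,:,::-1];cv2.imwrite(f"pics/x4_{n}.png",r)
    o.append(cv2.resize(cv2.convertScaleAbs(r[c[0]:c[1],c[2]:c[3]],alpha=2.2),(500,410) if n=="wrist" else (290,205),interpolation=cv2.INTER_CUBIC))
cv2.imwrite("pics/w4.png",np.hstack([o[0],np.vstack(o[1:])]))
E
```

```text
(no output)
```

View pics/w4.png

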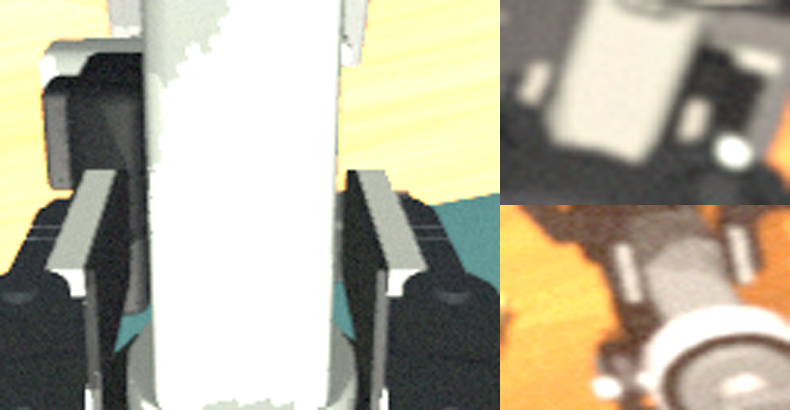

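```bash
cat > m5.py <<'E'
from h import *
from cell import eyes
from go import P,O
r=eyes.get_image("wrist");pickle.dump(r,open("w5.pkl","wb"))
f=lambda p:(((proj(r,O+P@np.array(p,float))[0]-[200,190]+.5)*[500/170,410/140])).round()
for n,p in {"btnNearOut":(-12,-42.5,-17),"btnFarOut":(12,-42.5,-17),"btnNearIn":(-12,-19,-17),"btnBase":(-12,-42.5,-27),"tipNearIn":(-10.4,-20.2,-12.4),"tipFarIn":(11.6,-20.2,-12.4),"tipNearOut":(-10.4,-34.7,-12.4),"trigNearTop":(-23,-20.5,14),"trigNearBot":(-23,-20.5,-12),"gL":(0,-17,18),"gR":(0,17,18)}.items(): print(n,f(p))
E
python3 m5.py
```

```text
clk 4.95 pol pos [  0.65  -1.5  -11.36] pol force [ 0.36 -0.11 -0.33] torque [-0.01  0.47 -0.02] w 37.46
btnNearOut [45. 93.]
btnFarOut [ 52. 197.]
btnNearIn [156.  93.]
btnBase [54. 79.]
tipNearIn [149. 107.]
tipFarIn [152. 204.]
tipNearOut [ 79. 107.]
trigNearTop [131.  89.]
trigNearBot [145.  49.]
gL [152. 219.]
gR [345. 219.]
```

```bash
cat > m6.py <<'E'
from m2 import *
from go import P as PP,O
S2=lambda u,v:(235+(u-500)/5.273-.4,200+(v-205)/3.727-.4)
T2=lambda u,v:(285+(u-500)/6.444-.4,175+v/5.125-.4)
for n,a,b in(("R",(627,275),(695,120)),("L",(740,253),(537,82)),("Ra",(622,248),(705,98)),("Rb",(635,302),(685,142)),("Ra'",(622,248),(685,142)),("Rb'",(635,302),(705,98))):
    X,e=ntri([(S,S2(*a)),(T,T2(*b))]);print(n,X.round(1),e,"pol",(PP.T@(X-O)).round(1))
E
python3 m6.py|tail -6
```

```text
R [637.3 -29.3 243.8] [np.float64(0.4), np.float64(0.4)] pol [  9.  -25.   35.4]
L [650.4  14.7 247.5] [np.float64(0.3), np.float64(0.3)] pol [10.4 21.  38.8]
Ra [641.8 -31.3 276.8] [np.float64(1.3), np.float64(1.3)] pol [ 27.9 -25.5  62.8]
Rb [632.7 -26.7 208.3] [np.float64(1.3), np.float64(1.3)] pol [-11.3 -23.8   5.8]
Ra' [628.7 -25.9 256.9] [np.float64(0.3), np.float64(0.3)] pol [  6.5 -24.2  51.2]
Rb' [646.3 -32.3 230.6] [np.float64(0.2), np.float64(0.2)] pol [ 11.7 -25.2  19.3]
```

Call:
apply_moves(
  commands=[
    [[0,0,0,0,0,0],[0,0,0,0,0,0],[0,0.2,0.02,0,0,0],[0,0.2,0.02,0,0,0],[0,0,0,0,0,0]],
  ],
  claw=72,
)

```text
clock: 5.42
eef_pos: [661.8, -11.8, 183.2]
tool_rot: [-2.03, -0.002, 1.276]
force: [-0.3, 0.5, 0.1]
width: 71.9
```

```bash
python3 go.py 0 -1.7 -42
```

```text
clk 5.42 pol pos [ -1.27  -1.06 -27.15] pol force [-0.35  0.44  0.25] torque [0.05 0.47 0.04] w 71.89
shift units [-0.017  0.371 -0.031] turn units [ 0.024 -0.013  0.019]
```

Call:
apply_moves(
  commands=[
    [[-0.01,0.13,-0.02,0.02,0,0.02],[-0.01,0.13,-0.01,0,0,0],[0,0.1,0,0,0,0],[0,0,0,0,0,0]],
  ],
)

```text
clock: 5.75
eef_pos: [668.5, -14.9, 168.5]
tool_rot: [-2.025, -0.001, 1.275]
force: [-0.3, -0.0, 0.1]
width: 72.1
```

```bash
python3 go.py 0 -1.7 -42;  python3 - <<'E'
from cell import eyes
import cv2,numpy as np,pickle
r=eyes.get_image("wrist");pickle.dump(r,open("w6.pkl","wb"))
cv2.imwrite("pics/w6.png",cv2.resize(cv2.convertScaleAbs(r["image"][:,:,::-1],alpha=2.5)[150:360,140:420],(800,600),interpolation=cv2.INTER_CUBIC))
E
```

```text
clk 5.75 pol pos [ -1.2   -2.14 -43.52] pol force [-0.15 -0.08  0.24] torque [ 0.04  0.42 -0.03] w 72.11
shift units [ 0.011 -0.038 -0.03 ] turn units [-0.032 -0.012  0.008]
```

View pics/w6.png

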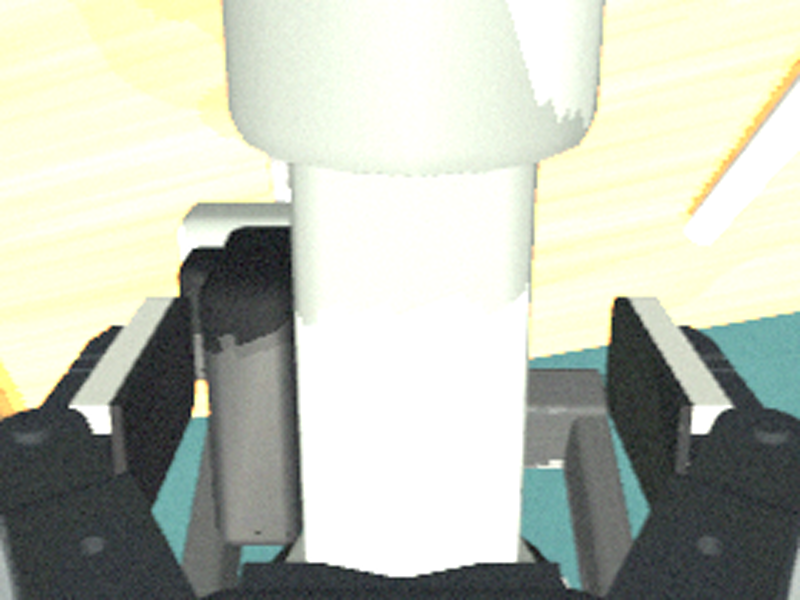

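Call:
apply_moves(
  commands=[
    [[0,0,-0.03,0,0,0],[0,0,0,0,0,0],[0,0,0,0,0,0],[0,0,0,0,0,0],[0,0,0,0,0,0]],
  ],
  claw=48,
)

```text
clock: 6.22
eef_pos: [667.9, -19.3, 169.6]
tool_rot: [-2.024, 0.003, 1.27]
force: [-0.6, -2.2, -0.8]
width: 48.1
```

```bash
python3 go.py 0 -1.7 -42
```

```text
clk 6.22 pol pos [ -0.16  -6.44 -42.91] pol force [-0.35 -2.28 -0.76] torque [-0.41  0.45 -0.02] w 48.11
shift units [ 0.118 -0.023 -0.003] turn units [-0.05  -0.042 -0.062]
```

Call:
apply_moves(
  commands=[
    [[0,0,0,0,0,0],[0,0,0,0,0,0],[0,0,0,0,0,0]],
  ],
  claw=40,
)

```text
clock: 6.47
eef_pos: [668.5, -16.4, 170.1]
tool_rot: [-2.025, 0.001, 1.274]
force: [-0.1, -2.3, 0.5]
width: 40.0
```

```bash
python3 go.py 0 -1.7 -42
```

```text
clk 6.47 pol pos [ -0.1   -3.48 -42.28] pol force [ 0.76 -2.25  0.17] torque [-0.38  0.42  0.03] w 39.98
shift units [ 0.044 -0.007 -0.002] turn units [-0.037 -0.017 -0.015]
```

Call:
apply_moves(
  commands=[
    [[0,0,0,0,0,0],[0,0,0,0,0,0],[0,0,0,0,0,0],[0,0,0,0,0,0]],
  ],
  claw=35,
)

```text
clock: 6.8
eef_pos: [669.0, -14.3, 170.6]
tool_rot: [-2.026, -0.002, 1.276]
force: [-1.0, 0.7, 1.5]
width: 36.0
```

```bash
python3 go.py 0 -1.7 -42
```

```text
clk 6.8 pol pos [ -0.09  -1.38 -41.83] pol force [-0.34  0.38  1.89] torque [0.06 0.51 0.05] w 35.97
shift units [-0.008  0.004 -0.002] turn units [-0.029 -0.003  0.018]
```

Call:
apply_moves(
  commands=[
    [[0,0,0,0,0,0],[0,0,0,0,0,0],[0,0.06,0,0,0,0]],
  ],
  claw=36.7,
)

```text
clock: 7.05
eef_pos: [669.7, -15.0, 168.7]
tool_rot: [-2.026, -0.001, 1.276]
force: [-5.6, 0.7, 7.3]
width: 36.6
```

```bash
python3 go.py 0 -1.4 -50
```

```text
clk 7.05 pol pos [ -0.08  -1.79 -43.93] pol force [-1.71 -0.97  9.03] torque [-0.22  0.87  0.04] w 36.64
shift units [ 0.01   0.152 -0.002] turn units [-0.028 -0.009  0.011]
```

Call:
apply_moves(
  commands=[
    [[0,0.06,0,0,0,0],[0,0.06,0,0,0,0]],
  ],
)

```text
clock: 7.22
eef_pos: [671.5, -15.5, 165.4]
tool_rot: [-2.026, -0.001, 1.275]
force: [-5.4, 0.2, 9.5]
width: 36.9
```

```bash
python3 go.py 0 -1.4 -50
```

```text
clk 7.22 pol pos [  0.12  -1.76 -47.68] pol force [-0.52 -1.35 10.86] torque [-0.3   0.78  0.04] w 36.87
shift units [0.009 0.058 0.003] turn units [-0.019 -0.012  0.01 ]
```

Call:
apply_moves(
  commands=[
    [[0,0.06,0,0,0,0],[0,0.06,0,0,0,0]],
  ],
)

```text
clock: 7.38
eef_pos: [673.0, -16.0, 162.6]
tool_rot: [-2.027, -0.001, 1.275]
force: [-9.0, 1.3, 13.0]
width: 36.8
```

```bash
python3 go.py 0 -1.4 -50; python3 - <<'E'
from cell import eyes
import cv2,numpy as np,pickle
r=eyes.get_image("wrist");pickle.dump(r,open("w7.pkl","wb"))
cv2.imwrite("pics/w7.png",cv2.resize(cv2.convertScaleAbs(r["image"][:,:,::-1],alpha=2.5)[150:360,140:420],(800,600),interpolation=cv2.INTER_CUBIC))
E
```

```text
clk 7.38 pol pos [  0.32  -1.8  -50.86] pol force [-2.3  -1.35 15.61] torque [-0.34  1.06 -0.01] w 36.8
shift units [ 0.01  -0.021  0.008] turn units [-0.007 -0.017  0.008]
```

View pics/w7.png

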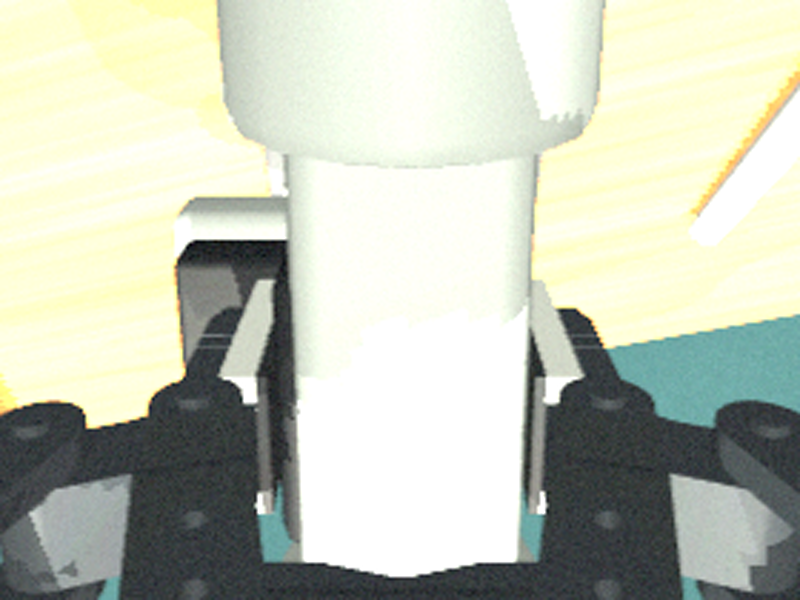

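```bash
cat > m7.py <<'E'
from h import *
from go import P,O,R,p as tcp
r=pickle.load(open("w7.pkl","rb"))
f=lambda X:((proj(r,X)[0]-[140,150]+.5)*2.857).round()
for dz in(0,-3,-6):
  print("disp",dz,[(n,f(O+P@(np.array(q,float)+[0,0,dz])).tolist()) for n,q in {"btnNO":(-12,-42.5,-17),"btnFO":(12,-42.5,-17),"gR":(-30,-17,18),"gL":(-30,17,18),"motTop":(-42,0,27),"colN":(51,0,33)}.items()])
for off in(0,-15,-25,-30,-35):
  print("tip",off,[(n,f(tcp+R@np.array(q,float)).tolist()) for n,q in {"nearL":(-18.4,off,11),"farL":(-18.4,off,-11),"nearR":(18.4,off,11),"nearLo":(-33,off,11)}.items()])
E
python3 m7.py
```

```text
clk 7.43 pol pos [  0.33  -1.79 -51.04] pol force [-1.87 -0.81 13.41] torque [-0.34  0.97  0.  ] w 36.94
disp 0 [('btnNO', [169.0, 278.0]), ('btnFO', [179.0, 401.0]), ('gR', [286.0, 256.0]), ('gL', [552.0, 256.0]), ('motTop', [422.0, 186.0]), ('colN', [419.0, 848.0])]
disp -3 [('btnNO', [174.0, 271.0]), ('btnFO', [183.0, 392.0]), ('gR', [289.0, 247.0]), ('gL', [549.0, 247.0]), ('motTop', [421.0, 179.0]), ('colN', [418.0, 826.0])]
disp -6 [('btnNO', [178.0, 265.0]), ('btnFO', [187.0, 384.0]), ('gR', [292.0, 239.0]), ('gL', [545.0, 239.0]), ('motTop', [420.0, 172.0]), ('colN', [418.0, 805.0])]
tip 0 [('nearL', [317.0, 220.0]), ('farL', [320.0, 315.0]), ('nearR', [491.0, 220.0]), ('nearLo', [248.0, 220.0])]
tip -15 [('nearL', [310.0, 246.0]), ('farL', [313.0, 348.0]), ('nearR', [498.0, 246.0]), ('nearLo', [235.0, 246.0])]
tip -25 [('nearL', [304.0, 265.0]), ('farL', [308.0, 372.0]), ('nearR', [504.0, 265.0]), ('nearLo', [225.0, 265.0])]
tip -30 [('nearL', [301.0, 276.0]), ('farL', [305.0, 386.0]), ('nearR', [508.0, 276.0]), ('nearLo', [219.0, 276.0])]
tip -35 [('nearL', [298.0, 287.0]), ('farL', [302.0, 400.0]), ('nearR', [511.0, 287.0]), ('nearLo', [213.0, 287.0])]
```

Call:
apply_moves(
  commands=[
    [[0,0.04,0,0,0,0],[0,0.04,0,0,0,0]],
  ],
  claw=37.3,
)

```text
clock: 7.6
eef_pos: [674.1, -16.6, 160.7]
tool_rot: [-2.028, -0.001, 1.274]
force: [-4.2, 1.0, 5.6]
width: 38.0
```

```bash
python3 go.py 0 -1.4 -50
```

```text
clk 7.6 pol pos [  0.59  -2.1  -53.16] pol force [-1.37 -0.28  6.94] torque [-0.18  0.93  0.  ] w 38.03
shift units [ 0.017 -0.079  0.015] turn units [ 0.002 -0.025  0.005]
```

Call:
apply_moves(
  commands=[
    [[0.02,0.05,0.01,0,0,0]],
  ],
  claw=37,
)

```text
clock: 7.68
eef_pos: [674.7, -16.7, 159.3]
tool_rot: [-2.029, -0.001, 1.273]
force: [-4.7, -1.3, 6.7]
width: 37.2
```

```bash
python3 go.py 0 -1.4 -50
```

```text
clk 7.68 pol pos [  0.46  -1.98 -54.67] pol force [-0.77 -2.61  7.84] torque [-0.67  0.55  0.07] w 37.24
shift units [ 0.015 -0.117  0.012] turn units [ 0.008 -0.03  -0.006]
```

Call:
apply_moves(
  commands=[
    [[0.02,0.05,0.01,0,0,0]],
  ],
)

```text
clock: 7.77
eef_pos: [675.4, -17.0, 157.9]
tool_rot: [-2.029, 0.0, 1.272]
force: [-6.2, -0.3, 9.6]
width: 37.1
```

```bash
python3 go.py 0 -1.4 -50
```

```text
clk 7.77 pol pos [  0.52  -2.09 -56.2 ] pol force [-1.04 -2.13 11.17] torque [-0.55  0.66  0.05] w 37.13
shift units [ 0.017 -0.155  0.013] turn units [ 0.016 -0.038 -0.02 ]
```

Call:
apply_moves(
  commands=[
    [[0.02,0.06,0.01,0,0,0],[0.02,0.06,0.01,0,0,0]],
  ],
)

```text
clock: 7.93
eef_pos: [676.7, -17.4, 155.1]
tool_rot: [-2.031, 0.002, 1.27]
force: [-10.3, -0.2, 15.4]
width: 37.2
```

```bash
python3 go.py 0 -1.4 -50
```

```text
clk 7.93 pol pos [  0.55  -2.15 -59.32] pol force [-1.95 -3.21 18.09] torque [-0.75  1.03 -0.03] w 37.18
shift units [ 0.018 -0.233  0.013] turn units [ 0.035 -0.053 -0.049]
```

Call:
apply_moves(
  commands=[
    [[0.02,0.06,0.01,0,0,0],[0.02,0.06,0.01,0,0,0]],
  ],
)

```text
clock: 8.1
eef_pos: [677.6, -17.8, 153.2]
tool_rot: [-2.033, 0.004, 1.267]
force: [-12.7, 1.6, 18.6]
width: 37.3
```

```bash
python3 go.py 0 -1.4 -50
```

```text
clk 8.1 pol pos [  0.61  -2.25 -61.53] pol force [-3.08 -2.12 22.26] torque [-0.85  1.25 -0.  ] w 37.33
shift units [ 0.019 -0.288  0.014] turn units [ 0.059 -0.068 -0.081]
```

```bash
python3 - <<'E'
from cell import eyes
import cv2,numpy as np,pickle
r=eyes.get_image("wrist");pickle.dump(r,open("w8.pkl","wb"))
o=[cv2.resize(cv2.convertScaleAbs(pickle.load(open(f"{n}.pkl","rb"))["image"][:,:,::-1],alpha=3.5,beta=10)[210:310,185:250],(390,600),interpolation=cv2.INTER_CUBIC) for n in("w7","w8")]
cv2.imwrite("pics/w8.png",np.hstack(o))
E
python3 go.py
```

```text
clk 8.15 pol pos [  0.58  -2.23 -61.6 ] pol force [-2.61 -2.55 20.84] torque [-0.84  1.06 -0.  ] w 36.89
```

View pics/w8.png

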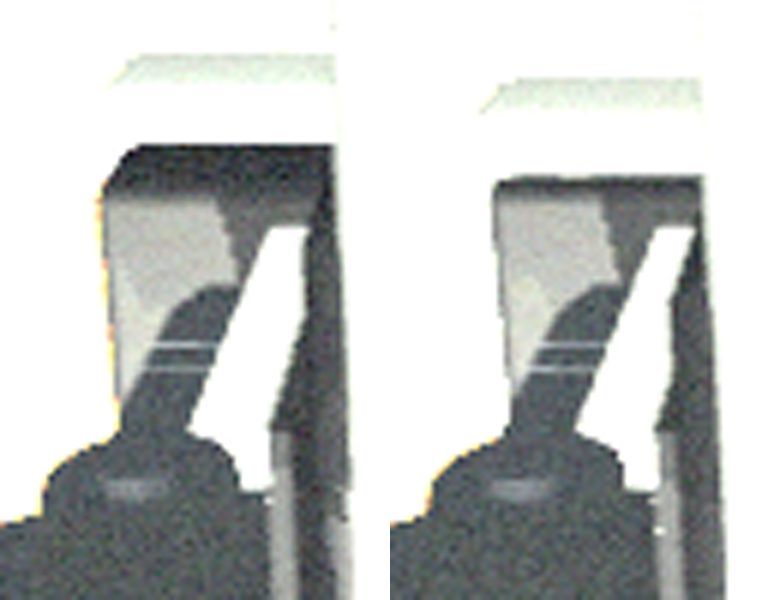

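Call:
apply_moves(
  commands=[
    [[0,0.04,0,0,0,0],[0,0.04,0,0,0,0]],
  ],
  claw=40,
)

```text
clock: 8.32
eef_pos: [678.2, -17.0, 153.2]
tool_rot: [-2.035, 0.003, 1.268]
force: [-11.0, 1.8, 16.6]
width: 40.0
```

```bash
python3 go.py 0 -1.4 -62
```

```text
clk 8.32 pol pos [  0.85  -1.28 -61.66] pol force [-2.64 -1.46 19.77] torque [-0.77  1.37 -0.1 ] w 40.01
shift units [-0.003  0.008  0.021] turn units [ 0.082 -0.071 -0.069]
```

Call:
apply_moves(
  commands=[
    [[0,0.04,0,0,0,0],[0,0.04,0,0,0,0]],
  ],
  claw=44,
)

```text
clock: 8.48
eef_pos: [678.9, -15.8, 153.3]
tool_rot: [-2.037, 0.001, 1.268]
force: [-12.3, 2.0, 15.4]
width: 44.3
```

```bash
python3 go.py 0 -1.4 -62
```

```text
clk 8.48 pol pos [ 1.170e+00  6.000e-02 -6.173e+01] pol force [-4.3  -1.63 19.33] torque [-0.85  1.22 -0.05] w 44.29
shift units [-0.037  0.007  0.029] turn units [ 0.107 -0.072 -0.05 ]
```

Call:
apply_moves(
  commands=[
    [[-0.02,0.04,0,0,0,0],[-0.02,0.04,0,0,0,0]],
  ],
  claw=47,
)

```text
clock: 8.65
eef_pos: [679.4, -14.8, 153.3]
tool_rot: [-2.04, -0.002, 1.271]
force: [-11.2, 2.5, 15.1]
width: 46.8
```

```bash
python3 go.py 0 -1.4 -62
```

```text
clk 8.65 pol pos [  1.39   1.2  -61.8 ] pol force [-3.64 -0.83 18.57] torque [-0.65  1.34 -0.08] w 46.79
shift units [-0.065  0.005  0.034] turn units [ 0.134 -0.063 -0.007]
```

Call:
apply_moves(
  commands=[
    [[-0.08,0.035,0.01,0,0,0],[-0.08,0.035,0.01,0,0,0]],
  ],
  claw=48,
)

```text
clock: 8.82
eef_pos: [679.5, -14.3, 153.8]
tool_rot: [-2.044, -0.01, 1.278]
force: [-8.9, 4.5, 14.2]
width: 47.7
```

```bash
python3 go.py 0 -1.4 -62
```

```text
clk 8.82 pol pos [  1.57   1.62 -61.27] pol force [-2.55  1.72 17.08] torque [ 0.14  1.19 -0.04] w 47.67
shift units [-0.076  0.017  0.039] turn units [ 0.185 -0.028  0.111]
```

Call:
apply_moves(
  commands=[
    [[-0.16,0.035,0.02,0.05,0,0.05],[-0.16,0.035,0.02,0.05,0,0.05]],
  ],
)

```text
clock: 8.98
eef_pos: [678.5, -17.7, 154.6]
tool_rot: [-2.042, -0.013, 1.285]
force: [-6.7, 7.4, 12.5]
width: 47.9
```

```bash
python3 go.py 0 -1.4 -62
```

```text
clk 8.98 pol pos [  1.97  -1.84 -60.6 ] pol force [-2.21  5.15 15.  ] torque [ 0.92  1.09 -0.06] w 47.86
shift units [0.011 0.035 0.05 ] turn units [0.156 0.024 0.183]
```

Call:
apply_moves(
  commands=[
    [[-0.12,0.035,0.02,0.05,0,0.08],[-0.08,0.035,0.02,0.05,0,0.08]],
  ],
  claw=49.5,
)

```text
clock: 9.15
eef_pos: [678.5, -17.7, 155.1]
tool_rot: [-2.038, -0.011, 1.287]
force: [-8.3, 4.3, 11.5]
width: 49.3
```

```bash
python3 go.py 0 -1.4 -62
```

```text
clk 9.15 pol pos [  2.12  -1.89 -60.19] pol force [-3.1   1.68 14.38] torque [-0.08  1.12 -0.08] w 49.27
shift units [0.012 0.045 0.054] turn units [0.117 0.061 0.172]
```

Call:
apply_moves(
  commands=[
    [[-0.1,0.035,0.02,0.05,0,0.05],[-0.06,0.03,0.02,0.05,0,0.05]],
  ],
  claw=52,
)

```text
clock: 9.32
eef_pos: [678.6, -16.6, 155.3]
tool_rot: [-2.034, -0.012, 1.291]
force: [-7.1, 1.9, 10.6]
width: 52.0
```

```bash
python3 go.py 0 -1.4 -62
```

```text
clk 9.32 pol pos [  2.04  -0.79 -59.93] pol force [-1.92 -0.24 12.74] torque [-0.36  0.84 -0.1 ] w 52.02
shift units [-0.016  0.051  0.052] turn units [0.07  0.098 0.202]
```

Call:
apply_moves(
  commands=[
    [[-0.03,-0.08,0,0,0,0],[-0.03,-0.1,0,0,0,0],[-0.02,-0.1,0,0,0,0]],
  ],
  claw=56,
)

```text
clock: 9.57
eef_pos: [673.7, -15.6, 166.1]
tool_rot: [-2.036, -0.015, 1.295]
force: [-0.2, -0.9, 0.9]
width: 56.2
```

```bash
python3 go.py 0 -4 -45
```

```text
clk 9.57 pol pos [  2.4   -1.27 -48.01] pol force [ 0.42 -0.89  0.77] torque [ 0.02  0.44 -0.03] w 56.2
shift units [-0.066 -0.077  0.06 ] turn units [0.084 0.117 0.254]
```

Clear of contact; open fully and check before withdrawing.

Call:
apply_moves(
  commands=[
    [[-0.03,0,0,0,0,0],[-0.02,0,0.02,0,0,0.1],[0,0,0,0,0,0.1],[0,-0.3,0,0,0,0],[0,-0.4,0,0,0,0],[0,-0.5,0,0,0,0]],
  ],
  claw=78,
)

```text
clock: 10.07
eef_pos: [649.0, -14.0, 206.2]
tool_rot: [-2.029, 0.007, 1.283]
force: [0.7, 0.1, 0.2]
width: 77.8
```

```bash
python3 go.py 0 -2 62
```

```text
clk 10.07 pol pos [-1.52 -6.94 -1.37] pol force [ 0.65  0.32 -0.09] torque [-0.02  0.47 -0.04] w 77.78
shift units [ 0.118 -1.585 -0.04 ] turn units [ 0.008  0.108 -0.04 ]
```

Call:
apply_moves(
  commands=[
    [[0.04,-0.5,-0.02,0,0.1,0],[0.04,-0.5,0,0,0,0],[0.03,-0.5,0,0,0,0],[0,0,0,0,0,0]],
  ],
)

```text
clock: 10.4
eef_pos: [623.0, 0.1, 267.2]
tool_rot: [-2.031, 0.003, 1.277]
force: [1.2, -0.1, 0.6]
width: 77.8
```

```bash
python3 go.py 0 -2 62; python3 - <<'E'
from cell import eyes
import cv2,numpy as np,pickle
r=eyes.get_image("wrist");pickle.dump(r,open("w9.pkl","wb"))
f=lambda n:cv2.resize(cv2.convertScaleAbs(pickle.load(open(f"{n}.pkl","rb"))["image"][:,:,::-1],alpha=3,beta=10)[165:265,215:280],(390,600),interpolation=cv2.INTER_CUBIC)
cv2.imwrite("pics/w9.png",np.hstack([f("w2"),f("w9")]))
E
```

```text
clk 10.4 pol pos [-0.62 -1.01 66.18] pol force [1.32 0.3  0.01] torque [0.05 0.41 0.03] w 77.85
shift units [-0.025  0.105 -0.015] turn units [ 0.03   0.025 -0.029]
```

View pics/w9.png

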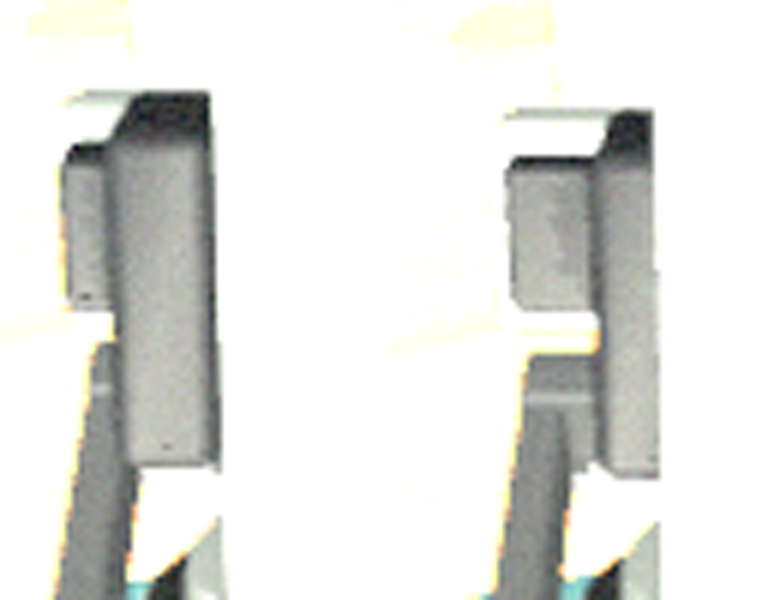

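```bash
python3 -c "
from cell import finish_job;print(finish_job())"
```

```text
the job is handed in; nothing more can be done
None
```

The polisher is set to run hands-free: the last picture shows the trigger held partly in and the lock button in. I handed the job in at about 10.4 s of the 51 s allowed.

**What I did**
- **Squeeze:** I squeezed the trigger fully home; the fingers stopped at 36.0 mm, as expected.
- **Press:** I loosened the grip slightly to cut the rubbing, then pressed the button until it stopped. The highest force I read was about 22 N, most of it taken up by the rubber bush.
- **Ease off:** I let the trigger back while still pressing with 13–20 N, then opened the fingers and withdrew.

**Last checks**
- **Lock:** In the final wrist picture the trigger stands about 8 mm out instead of 14 mm. That is about 5.9 mm squeezed, close to the 5.5 mm expected when latched.
- **Hand:** The fingers are well clear, and the force reads close to zero.
- **Not checked:** I did not measure the other tools at the end. The hand was never near them.

**What disagreed or failed**
- **Fingertip position:** The pictures put the fingertips about 31–37 mm short of the stated TCP, while the button contact suggested about 26 mm. My first squeeze therefore closed above the trigger and touched nothing.
- **Hard start to the press:** At the first grip width the force reached about 15 N, and the button went in freely only after I loosened the grip. A before-and-after picture confirmed that it was in.
- **Fingertip sticking:** While I eased off, the fingertip stuck on the button, so I had to slide the hand sideways to let the trigger back.

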